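# Clamp a heel blank in the cam-lever jig

## Robot

A 6-joint arm with a two-finger parallel gripper is mounted at the origin on the work surface. World frame = base frame: x ahead of the robot, y to its left, z up, the work surface at z = 0. Lengths are in m, angles in rad, forces in N, time in s.
With the tool pointing down it reaches from about 0.35 to 0.975 m from the base axis. Payload 4.9 kg.
Tool frame: the origin (TCP) lies midway between the tips of the shut fingers; the grasp point (between the pads) lies ctrl.tcp_to_grasp behind it (ctrl.tcp_to_grasp is the distance from the TCP to the grasp point, in m); z points along the fingers, y is the direction in which the jaws open and shut (so a half turn about z gives the same grasp; the last joint's range is limited). The gripper opens to 85 mm and grips with 20 to 120 N. Pads are 22 mm wide; open, the fingers measure 114 mm over their backs; the gripper's body (76 mm by 85 mm) begins 54 mm behind the grasp point. The pads swing forward as they close: fully open they stand 13 mm farther back than shut.
Start: joints at [-1.374, 0.053, 1.613, -0, 1.476, -0.119], TCP at [0.194, -0.594, 0.231] pointing down, gripper open.
Joint ranges: [-3.01, 3.01], [-1.01, 2.22], [0.06, 2.58], [-1.02, 4.17], [0.09, 2.62], [-3.14, 3.14]. Speed limits (rad/s): [2.57, 2.57, 3.14, 3.14, 3.14, 3.14].

## Interface

Orientations are given as a rotation vector (axis times angle).
In Python, from station import ctrl, get_image, calibration, finish_job, models gives the robot as it stands.
- The arm moves only by the shell command python3 -m creep 'ROWS' [FORCE]. ROWS is JSON, a list of rows, each a list of 7 numbers: the opening, from 0 (shut) to 1 (fully open), then the shift along the tool's x, y, z in m, then the turn, a rotation vector about the tool's x, y, z in degrees. A call has 1 to 20 rows; each row shifts and turns the commanded pose from where the row before left it, along the tool's axes as they then stand; what a row does not reach is not made up. A row lasts 1/10 s, in which the tool goes at most 50 mm and 8.59 degrees, less where a joint would pass 70% of its speed; a pose out of reach is approached as far as the arm can. A call with a gripper value outside its range is refused whole. The fingers move at their own pace and stop on an object; FORCE is the grip in N (left out, the last holds). Time passes only in rows, so rows that do not move let the fingers close. It gives the time, the measured TCP pose, the force and the opening at its end, in the units of the state.
- ctrl.get_obs(): the state, without advancing time (a new reading comes with each control period).
- get_image(name): name is "side" or "top"; returns the picture (480x640x3 uint8, red, green, blue); there is no depth.
- calibration(name): a dict with "mtx" (3x3 intrinsics, pixels), "k1" (the pictures are not rectified: a ray, as slopes to the right and down, at radius r is drawn at 1 + k1 r^2 times it, then the intrinsics apply), "R" (3x3) and "t" (3): a world point X has camera coordinates R X + t. Camera axes: x right, y down, z forward; pixel columns grow to the right and rows downward; lengths in m; the calibration is good to about 2 mm. A picture is of the moment at which its call begins. calibration takes no time and is no camera call.
- finish_job(): hands the job in, once; it reports no verdict.
Trained networks look in the newest picture that a camera, given by its name, has taken for a name from the list of things; names that differ only in an ending like _2 or _b are one class to them, and where a whole thing is asked for, a point or a joint stands for the part that bears it (a point fixed in the world has none). Each returns a list of dicts, best first, with "conf" (0 to 1); they miss things now and then, are a little off and sometimes report something else, mostly with a low value. They report only what shows in the picture. A call takes as long as a camera call. They do not tell look-alikes from the thing itself.
- models.search_frame(camera, name): "extent" ([left, top, right, bottom] in pixels, round what is visible of it).
The state is a dict: "t": time; "q": joint angles; "dq": joint speeds; "effort": joint torques, N m; "tool_pos": TCP position; "tool_rot": TCP orientation; "contact_force": force on the tool from outside, world axes, zero at the start; "wrist_torque": the same for the moment, N m; "opening": finger opening in m.
Only numpy, scipy, OpenCV 4.12 (cv2) and the standard library are available. Lean on these libraries where they do the work, as an engineer would, in place of code of your own. Each camera call takes 0.05 s, during which the arm holds its last target. There are 200 camera calls.

## Task

Lay the stacked wooden heel blank flat in the channel of the clamping jig, flat face forward, and slide it gently along (its layers are freshly glued, so keep the push under about 8 N) until it is fully home against the stop at the channel's end. Then swing the cam lever round, firmly but without forcing it, until it snaps past centre, so that its plunger clamps the blank there, and let go of everything. Leave the other things on the bench where they are.

Things in the scene. Friction and masses are not known exactly. Their poses are not given: they have to be found in the camera images.
- heel_blank: stacked-wood heel blank (dark and light brown layers), loose, 100 long x 44 wide x 34 high, 0.13 to 0.22 kg. Origin: centre of its underside, z up. x runs along its length: the flat end, which goes first against the stop, is at x = +50 mm; the round end (22 mm radius) at x = -50 mm; the sides are flat and parallel from x = -28 to +50 mm. Its layers are freshly glued: push it gently
- clamp_jig: fixed wooden bed, 195 x 150, 14 thick, with steel fittings. Origin on the table under the channel, z up. The channel (|y| < 25 mm, bed at z = 14 mm) runs along x; the blank has 3 mm play each side. Its edges are guides 7 mm high and 12 wide. On +y, at x = -23 to 5 mm, from y = 29 mm on, stands the clamp's housing, 26 mm high over the bed; facing it on -y a fence
- heel_flat (a point): middle of the blank's flat end face, 17 mm above its underside
- fence (a point): middle of the channel-side face of the 30 mm high steel fence (x = -20 to 30 mm), at jig (5, -25, 29) mm; the plunger presses the blank against it
- channel (a point): on the bed, mid-channel, at jig (-45, 0, 14) mm; axes as the jig's. Set the blank down with its flat end near jig x = -22 mm, gripped across its sides some 18 mm behind its middle so that the fingers stay clear of fence and housing, ease it off the bed (1 to 2 mm up, or it drags) and slide it along +x until the stop is felt
- stop_bracket: fixed dark steel plate, 30 x 46, 3 thick, at the channel's +x end; origin at jig (42, 0, 14) mm, axes as the jig's. It carries the rigid steel stop block (45 wide, 29 high over the bed). The block's face is somewhere between jig x = -2 and 26 mm, set anew each time and NOT measured: find it by feel, pushing with under 8 N
- home_pin (a joint): brass feeler pin, 8 diameter, in the middle of the stop's face, 13 mm above the bed, pushed in by the blank with only 0.2 to 0.4 N. 0 = out, 6 mm proud of the stop's face; 0.006 m = flush: blank fully home
- cam_lever (a joint): lever angle about its vertical pivot, rad, growing CLOCKWISE seen from above. At 0 (open) the lever points 125 deg counter-clockwise from the jig's x axis. Stays where left near 0. Resistance at the grip point peaks at 9 to 12 N near 1 rad, vanishes at centre, 1.6 rad; beyond, it snaps by itself to its rigid end at 1.9 rad (closed, clamped). Short of centre it springs back
- lever_grip (a point): mid-height of the lever's black handle, 85 mm from the pivot axis, 56 mm above the table. The handle is a level bar 16 wide and 16 high, 58 to 114 mm from the pivot, its underside 48 mm above the table. Push its side, fingers reaching down beside it
- lever_pivot (a point): on the lever's pivot axis (vertical), at the lever's height; jig (-9, 80, 56) mm. The hub round it is 34 in diameter, its top 64 mm above the table
- plunger: round rubber-faced plunger, 18 diameter, axis at jig x = -9 mm, z = 30 mm. Origin on its face's axis: face at jig y = 29 mm when open; closing the lever drives it up to 16 mm towards -y and it presses the blank sideways against the fence with about 13 N through its own spring
- square_offcut: bystander: plain square wood offcut 60 x 52 x 22, loose, origin under its centre
- hammer: bystander: hammer with a wooden handle, loose
- polish_tin: bystander: low round tin, 80 diameter, 32 high, loose, origin under its centre
- glue_jar: bystander: amber jar, 60 diameter, 85 high, loose, origin under its centre
- thread_spool: bystander: spool of thread, 52 diameter, 60 high, loose, origin under its centre
- shoe_brush: bystander: brush, loose
- shoe_last: bystander: wooden shoe last, about 200 x 70 x 70, loose, origin under its middle
Things that resemble listed ones, but are neither listed nor needed, are in the scene too. What is shaped like the heel_blank but blue or white is not meant.

How it is judged:
By the outcome, as a careful person would: the job done as asked, in the order asked, and still so for the second after the job is handed in, with the robot touching nothing.
It also fails if it takes over 61 s, if anything falls off the work surface, if the arm or the gripper's body presses on something with over 40 N, if the wrist force passes 120 N, or if a joint passes its speed limit or range.

## Working session

There is one attempt and no reset: what is moved stays moved. The work goes in short steps, Python scripts to look and compute and a shell command to move; the robot and the scene stay as the last step left them, time stands still between calls to the robot, and variables do not carry over. Pictures are saved under pics/ and viewed, about 8 in all and at most 12, crops included, and the job is handed in when it is done.

```bash
ls; mkdir -p pics; python3 - <<'E'
from station import ctrl,get_image,calibration,models
import cv2,numpy as np
print(ctrl.tcp_to_grasp, ctrl.get_obs())
for c in("top","side"):
    cv2.imwrite(f"pics/{c}0.png",get_image(c)[:,:,::-1]); k=calibration(c);print(c,k)
    for n in("heel_blank","clamp_jig","stop_bracket","cam_lever","lever_pivot","plunger","fence"):
        print(n,[(round(d["conf"],2),np.round(d["extent"]).tolist()) for d in models.search_frame(c,n)[:4]])
E
```

```text
pics
0.0187 {'t': 0.0, 'q': array([-1.37403329e+00,  5.33507013e-02,  1.61429196e+00, -1.72085003e-05,
        1.47601349e+00, -1.19013071e-01]), 'dq': array([ 0.00185473,  0.00044406, -0.00019075,  0.00064352,  0.00182804,
        0.00085569]), 'effort': array([-1.60863412e-03, -3.93684340e+01, -3.70178175e+01, -3.13030005e-04,
        6.93973299e-03,  1.48626276e-05]), 'tool_pos': array([ 0.19396115, -0.59348246,  0.23006806]), 'tool_rot': array([-3.10048007e+00, -4.93640120e-01,  1.52761646e-04]), 'contact_force': array([-0.46973075, -0.36687745, -0.38228211]), 'wrist_torque': array([-0.04432719,  0.02637102,  0.0148913 ]), 'opening': 0.08562267222531454}
top {'mtx': array([[513.99505063,   0.        , 314.43637736],
       [  0.        , 513.99505063, 226.51744116],
       [  0.        ,   0.        ,   1.        ]]), 'k1': -0.0584386318779601, 'R': array([[ 0.09476694, -0.99549043,  0.00424641],
       [-0.97315791, -0.09353791, -0.21027209],
       [ 0.20972105,  0.01579442, -0.97763368]]), 't': array([-0.0555309 ,  0.55938721,  1.05931106])}
heel_blank [(0.95, [423.0, 336.0, 4
[... 730 characters left out ...]
167,  0.01619143],
       [-0.02362597, -0.76643536, -0.64188679],
       [ 0.04087843,  0.64078839, -0.76662845]]), 't': array([-0.56148231,  0.06784888,  1.28628313])}
heel_blank [(0.83, [157.0, 373.0, 210.0, 426.0]), (0.78, [296.0, 345.0, 350.0, 378.0]), (0.75, [224.0, 327.0, 279.0, 373.0]), (0.74, [302.0, 299.0, 349.0, 325.0])]
clamp_jig [(0.57, [247.0, 176.0, 343.0, 272.0])]
stop_bracket [(0.58, [316.0, 235.0, 331.0, 263.0]), (0.22, [293.0, 174.0, 317.0, 222.0])]
cam_lever [(0.88, [294.0, 176.0, 317.0, 221.0])]
lever_pivot [(0.89, [242.0, 173.0, 342.0, 277.0])]
plunger [(0.4, [302.0, 228.0, 310.0, 237.0])]
fence [(0.8, [243.0, 176.0, 342.0, 276.0]), (0.25, [381.0, 288.0, 421.0, 325.0])]
```

View pics/top0.png

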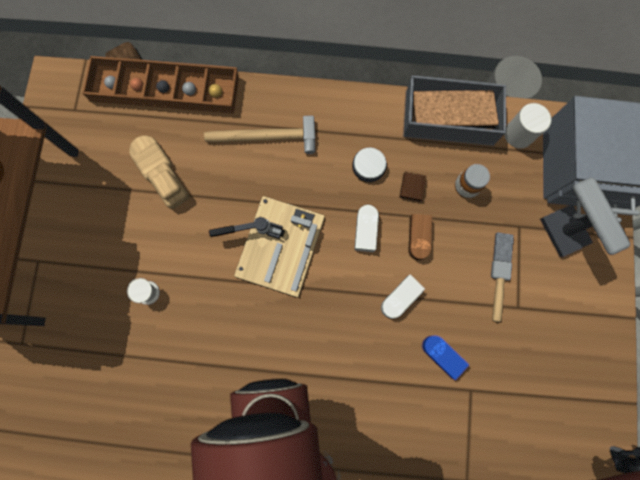

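View pics/side0.png

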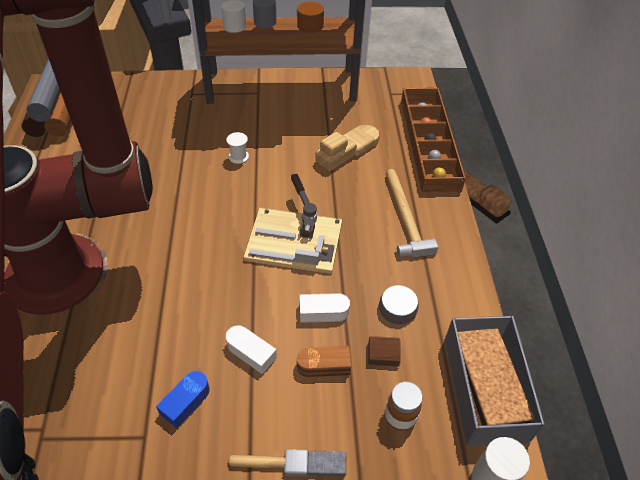

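The brown blank shows at top (421,237), side (325,361). The jig is at top (280,247), its stop towards (303,217), with the lever pointing left to (212,232). Next I'll enlarge the jig and blank.

```bash
python3 - <<'E'
import cv2,numpy as np
t=cv2.imread("pics/top0.png");s=cv2.imread("pics/side0.png")
f=lambda im,x,y,w,h,k:cv2.resize(im[y:y+h,x:x+w],None,fx=k,fy=k,interpolation=cv2.INTER_CUBIC)
# jig crops 400x300+... , blank crops
A=np.hstack([f(t,205,190,130,115,3),f(s,235,165,130,115,3)])
B=np.hstack([f(t,390,200,65,40*1+25,6)[:390//1,:390],f(s,290,330,65,65,6)])[:,:780]
cv2.imwrite("pics/jig.png",cv2.resize(np.hstack([f(t,205,190,130,115,3.05)[:, :],f(s,235,165,130,115,3.05)]),(793,351)))
a=cv2.imread("pics/jig.png");b=cv2.resize(np.hstack([f(t,390,205,66,40*1+20,4),f(s,290,335,66,60,4)]),(528,240))
out=np.zeros((351+240,793,3),np.uint8);out[:351]=a;out[351:,:528]=b
cv2.imwrite("pics/crop1.png",out)
E
```

```text
(no output)
```

View pics/crop1.png

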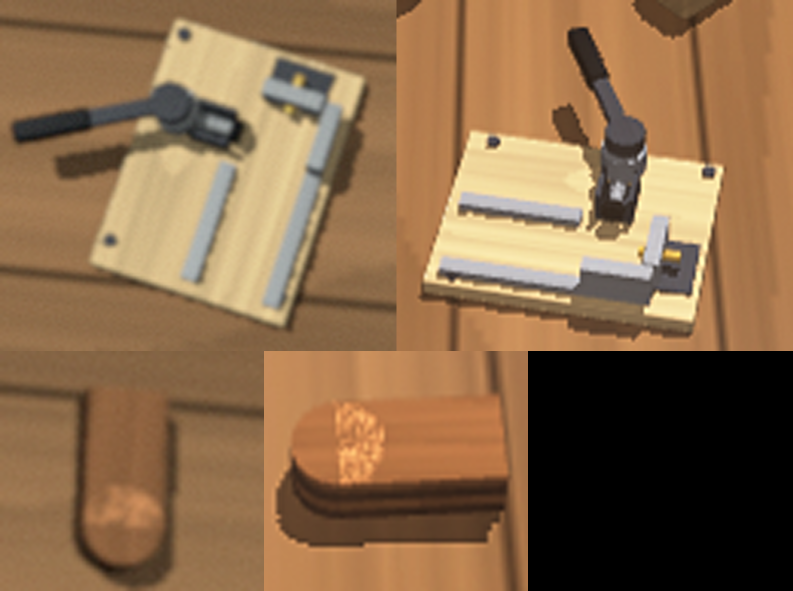

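```bash
cat > h.py <<'E'
import cv2,numpy as np
from station import calibration
from scipy.optimize import least_squares
K={c:calibration(c) for c in("top","side")}
def proj(c,X):
    k=K[c];p=np.atleast_2d(X)@k["R"].T+k["t"];s=p[:,:2]/p[:,2:];s=s*(1+k["k1"]*(s**2).sum(1,keepdims=True))
    return s@k["mtx"][:2,:2].T+k["mtx"][:2,2]
def W(pose,P):
    P=np.atleast_2d(np.array(P,float));x,y,a=pose[:3];c,s=np.cos(a),np.sin(a)
    return np.c_[x+c*P[:,0]-s*P[:,1],y+s*P[:,0]+c*P[:,1],P[:,2]]
def ray(c,uv,z):
    k=K[c];d=(np.array(uv)-k["mtx"][:2,2])/k["mtx"][0,0];r=np.linalg.norm(d);q=r
    for _ in range(9): q=r/(1+k["k1"]*q*q)
    v=k["R"].T@np.r_[d*q/r,1];o=-k["R"].T@k["t"];return o+v*(z-o[2])/v[2]
E
cat > fit.py <<'E'
from h import *
# jig: params x,y,yaw,bedcx,bedcy
T=lambda u,v:(u/3.05+205,v/3.05+190)
S=lambda u,v:((u-396.5)/3.05+235,v/3.05+165)
bed=[(-1,1),(1,1),(1,-1),(-1,-1)]
tb=[T(177,20),T(367,75),T(285,325),T(90,262)]   # +x+y?,...
# in top image: (177,20)=far-left -> (+x? ) x axis goes up: corners: (177,20)=+x,+y ; (367,75)=+x,-y ; (285,325)=-x,-y ; (90,262)=-x,+y
sg=[(1,1),(1,-1),(-1,-1),(-1,1)]
sb=[S(722,165),S(693,320),S(422,285),S(472,130)]
hub=[-.009,.080,.064]
def res(p):
    r=[]
    C=[[p[3]+.0975*a,p[4]+.075*b,.014] for a,b in sg]
    r+=list((proj("top",W(p,C))-tb).ravel())+list((proj("side",W(p,C))-sb).ravel())
    r+=list((proj("top",W(p,hub))-T(173,101)).ravel()*2)+list((proj("side",W(p,hub))-S(627,130)).ravel()*2)
    return np.array(r)
g=ray("top",(283,250),.02)
s=least_squares(res,[g[0],g[1],-.3,0,.02],loss="soft_l1");J=s.x
print("jig",np.round(J,4),np.degrees(J[2]),np.round(res(J),1))
bt=[("top",(411.5,213.5),(.05,.022,.034)),("top",(433,214),(.05,-.022,.034)),("top",(421.2,259),(-.05,0,.034)),("top",(410.8,235),None),
("side",(349.5,346.3),(.05,.022,.034)),("side",(350.8,366.8),(.05,-.022,.034)),("side",(297,357.5),(-.05,0,.034))]
bt=[b for b in bt if b[2]]
rb=lambda p:np.concatenate([(proj(c,W(p,P))-uv).ravel() for c,uv,P in bt])
g=ray("top",(421,236),.03)
s=least_squares(rb,[g[0],g[1],0.],loss="soft_l1");B=s.x
print("blank",np.round(B,4),np.degrees(B[2]),np.round(rb(B),1))
np.save("J.npy",J);np.save("B.npy",B)
bl=np.array([(.05,.022),(.05,-.022)]+[(-.028-.022*np.sin(t),-.022*np.cos(t)) for t in np.linspace(0,np.pi,15)])
def poly(im,c,o,k,pose,P,col):
    cv2.polylines(im,[np.int32(np.round((proj(c,W(pose,P))-o+.5)*k))],True,col,1)
rect=lambda x0,x1,y0,y1,z:[(x0,y0,z),(x1,y0,z),(x1,y1,z),(x0,y1,z)]
Z=lambda P,z:np.c_[P,np.full(len(P),z)]
out=np.zeros((600,800,3),np.uint8)
for i,(c,o,ob) in enumerate([("top",(205,190),(385,200)),("side",(235,165),(285,320))]):
    src=cv2.imread(f"pics/{c}0.png");k=3
    im=cv2.resize(src[o[1]:o[1]+115,o[0]:o[0]+133],None,fx=k,fy=k,interpolation=cv2.INTER_CUBIC)
    cx,cy=J[3:]
    for P,col in[(rect(cx-.0975,cx+.0975,cy-.075,cy+.075,.014),(0,0,255)),(rect(-.02,.03,-.025,-.037,.044),(255,0,0)),(rect(-.1,.03,-.025,.025,.014),(0,200,0)),(rect(-.023,.005,.029,.06,.04),(255,0,255)),(rect(-.1,-.025,.025,.037,.021),(255,255,0)),(rect(.027,.057,-.023,.023,.017),(0,255,255)),([(-.009+.017*np.cos(t),.08+.017*np.sin(t),.064) for t in np.linspace(0,6.28,20)],(0,0,255)),([(-.009+r*np.cos(2.1817),.08+r*np.sin(2.1817),.064) for r in(.058,.114)],(0,255,0))]:
        poly(im,c,np.array(o),k,J,P,col)
    out[:345,i*400:i*400+399]=im
    im=cv2.resize(src[ob[1]:ob[1]+62,ob[0]:ob[0]+80],None,fx=4,fy=4,interpolation=cv2.INTER_CUBIC)
    for z in(.034,0): poly(im,c,np.array(ob),4,B,Z(bl,z),(0,255,0))
    out[350:598,i*400:i*400+320]=im
cv2.imwrite("pics/ov.png",out)
E
python3 fit.py
```

```text
jig [ 0.5519  0.0331 -0.2127 -0.0363  0.0308] -12.183960289122782 [-0.1 -1.5 -0.1 -0.2  0.4 -0.2  0.2 -0.2  0.  -0.1 -0.1  0.6 -0.6 -0.9
 -1.4 -0.  -0.3 -2.1 -1.5  0.8]
blank [ 0.5708 -0.2412  0.0059] 0.34057035042427075 [ 1.4 -0.9 -0.6  0.3 -0.6 -1.7 -0.7 -0.2  0.  -0.  -0.5  0.8]
```

View pics/ov.png

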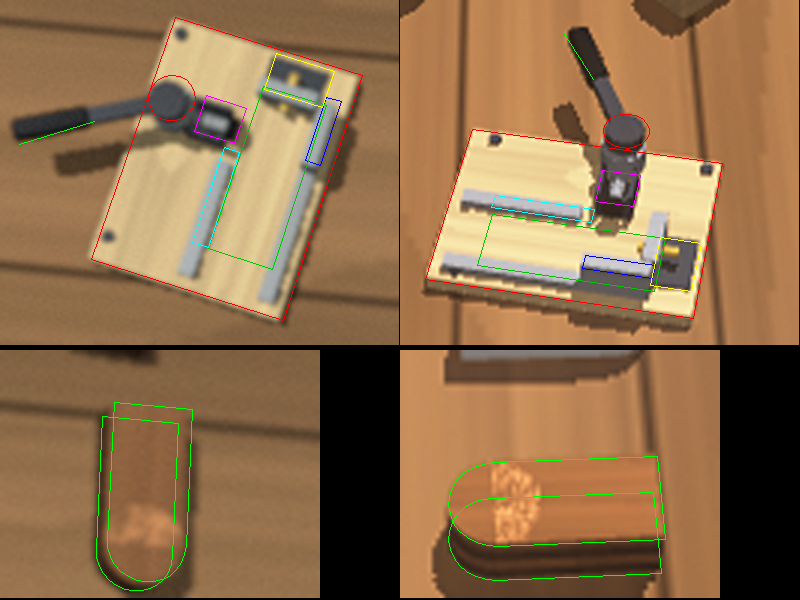

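The fit is good to about 1 px. Blank and bed outlines match; the guides and lever differ slightly in angle. I'll take one more zoom to refine the channel line and blank.

```bash
python3 - <<'E'
import cv2,numpy as np
t=cv2.imread("pics/top0.png");s=cv2.imread("pics/side0.png")
f=lambda im,x,y,w,h,k:cv2.resize(im[y:y+h,x:x+w],None,fx=k,fy=k,interpolation=cv2.INTER_CUBIC)
o=np.zeros((600,800,3),np.uint8)
o[:600,:390]=f(t,262,200,65,100,6)
o[:300,400:800]=f(s,245,210,100,75,4)
o[300:600,400:700]=f(t,397,205,50,50,6)[:300,:300]
# 10px grid ticks
for i in range(0,65,10): cv2.putText(o,str(262+i),(i*6,8),0,.3,(0,255,255),1)
for i in range(0,100,10): cv2.putText(o,str(200+i),(0,i*6+8),0,.3,(0,255,255),1);cv2.line(o,(0,i*6),(6,i*6),(0,255,255),1)
cv2.imwrite("pics/z.png",o)
E
```

```text
(no output)
```

View pics/z.png

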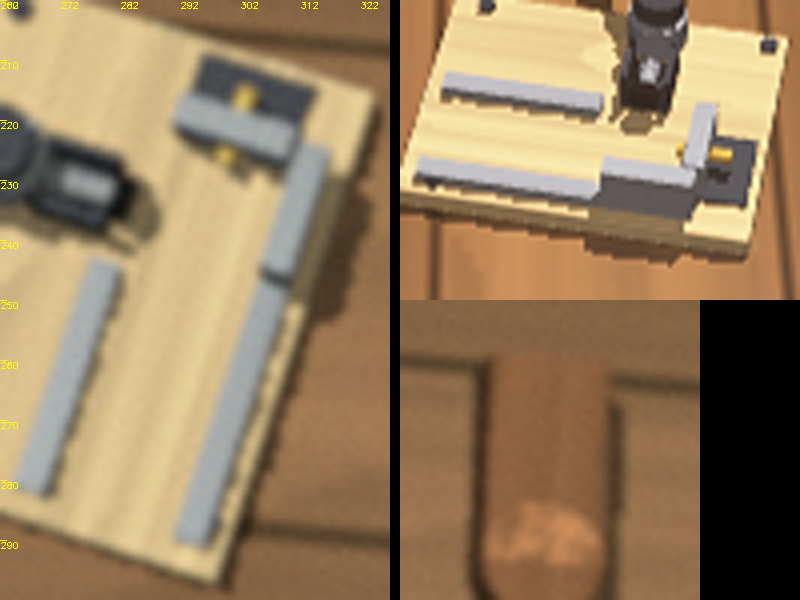

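```bash
python3 - <<'E'
from h import *
exec(open("fit.py").read().split("g=ray")[0].split("from h import *")[1])
L=[("top",(282.3,245),.021,.025),("top",(269.5,282.8),.021,.025),("top",(305.8,247.5),.021,-.025),("top",(291.5,290.5),.021,-.025),
("top",(312.5,223.8),.044,-.025),("top",(305.7,244.7),.044,-.025),("side",(250,249.2),.021,-.025),("side",(295.5,255.5),.021,-.025),("side",(295.8,249.2),.044,-.025),("side",(319.2,252.8),.044,-.025)]
X=[("top",(312.5,223.8),.044,.03),("top",(305.7,244.7),.044,-.02),("side",(295.8,249.2),.044,-.02)]
def loc(p,c,uv,z):
    w=ray(c,uv,z)[:2]-p[:2];return np.cos(p[2])*w[0]+np.sin(p[2])*w[1],-np.sin(p[2])*w[0]+np.cos(p[2])*w[1]
def r2(p):
    return np.r_[res(p),[(loc(p,c,u,z)[1]-y)/.0018 for c,u,z,y in L],[(loc(p,c,u,z)[0]-x)/.0018 for c,u,z,x in X]]
J=least_squares(r2,np.load("J.npy"),loss="soft_l1").x
print(np.round(J,4),np.degrees(J[2]),np.round(r2(J),1))
bt=[("top",(412.2,213.5),(.05,.022,.034)),("top",(432.5,215),(.05,-.022,.034)),("top",(421.2,259),(-.05,0,.034)),
("side",(349.5,346.3),(.05,.022,.034)),("side",(350.8,366.8),(.05,-.022,.034)),("side",(297,357.5),(-.05,0,.034))]
rb=lambda p:np.concatenate([(proj(c,W(p,P))-uv).ravel() for c,uv,P in bt])
B=least_squares(rb,np.load("B.npy"),loss="soft_l1").x
print(np.round(B,4),np.degrees(B[2]),np.round(rb(B),1))
np.save("J.npy",J);np.save("B.npy",B)
# lever angle: handle end points in top at z .064, side
for c,u in(("top",T(15,130)),("top",T(88,112)),("side",S(573,33))):
    a=np.array(loc(J,c,u,.062))-[-.009,.08];print(np.degrees(np.arctan2(a[1],a[0])),np.hypot(*a))
from scipy.spatial.transform import Rotation as R
from station import ctrl
o=ctrl.get_obs();M=R.from_rotvec(o["tool_rot"]).as_matrix();print(M.round(3),ctrl.tcp_to_grasp)
E
```

```text
[ 0.5499  0.0335 -0.2169 -0.0343  0.0307] -12.426509225675852 [ 0.1 -1.6  0.  -0.1  0.1 -0.2  0.  -0.4  0.2  0.  -0.3  0.7 -0.7 -1.1
 -1.2 -0.1 -0.8 -0.6 -3.1  0.6  0.4  0.4 -0.6 -0.5 -0.1 -0.2  0.2  0.8
  0.2 -0.1 -1.5 -1.1  0.8]
[ 0.5704 -0.2411  0.0034] 0.19248783734069738 [ 0.7 -0.7 -0.1 -0.5 -0.7 -1.5 -0.9 -0.2 -0.2 -0.  -0.7  0.7]
118.77227298598861 0.11345030555376613
115.79334111488899 0.06033423006279329
120.04142752021333 0.1098143519680909
[[ 0.951  0.311  0.   ]
 [ 0.311 -0.951 -0.   ]
 [-0.     0.    -1.   ]] 0.0187
```

```bash
python3 -m creep '[[0.75,0.02,-0.01,0,0,0,0],[0.75,0.04,-0.02,0,0,0,0],[0.75,0.04,-0.02,0,0,0,0],[0.75,0.04,-0.02,0,0,0,0],[0.75,0.04,-0.02,0,0,0,0],[0.75,0.04,-0.02,0,0,0,0],[0.75,0.04,-0.02,0,0,0,0],[0.75,0.04,-0.02,0,0,0,0],[0.75,0.04,-0.02,0,0,0,0],[0.75,0.04,-0.02,0,0,0,0],[0.75,0.04,-0.02,0,0,0,0],[0.75,0.03,-0.0135,0,0,0,0],[0.75,0,0,0.03,0,0,6],[0.75,0,0,0.03,0,0,6],[0.75,0,0,0.03,0,0,5.9],[0.75,0,0,0,0,0,0]]' 30
python3 - <<'E'
from h import *
from station import ctrl
from scipy.spatial.transform import Rotation as R
J=np.load("J.npy")
def loc(c,uv,z):
    w=ray(c,uv,z)[:2]-J[:2];return np.array([np.cos(J[2])*w[0]+np.sin(J[2])*w[1],-np.sin(J[2])*w[0]+np.cos(J[2])*w[1]])*1e3
S=lambda u,v:((u-400)/4+245,v/4+210);T=lambda u,v:(u/6+262,v/6+200)
for n,c,u in(("side face top far",'side',S(697,104)),("side near",'side',S(687,155)),("top face top L?",'top',T(179,108)),("top R?",'top',T(292,143))): print(n,loc(c,u,.043))
o=ctrl.get_obs();M=R.from_rotvec(o["tool_rot"]).as_matrix();print(o["tool_pos"],M.round(3),np.degrees(np.arctan2(M[1,0],M[0,0])))
E
```

```text
t: 2.4
tool_pos: [0.5495, -0.2399, 0.1358]
tool_rot: [-3.136, -0.006, 0.013]
contact_force: [-0.1, -0.1, -0.9]
opening: 0.0638
side face top far [24.09565146 21.65848002]
side near [ 24.73416957 -14.45714511]
top face top L? [25.9455058  22.60006232]
top R? [ 26.19235209 -21.22396444]
[ 0.54947922 -0.2399334   0.13581775] [[ 1.     0.004 -0.009]
 [ 0.004 -1.     0.005]
 [-0.009 -0.005 -1.   ]] 0.2251676307141982
```

```bash
python3 -m creep '[[0.75,0.003,0.0013,0.03,0,0,0],[0.75,0,0,0.04,0,0,0],[0.75,0,0,0.025,0,0,0],[0.75,0,0,0.01,0,0,0],[0.75,0,0,0,0,0,0],[0.75,0,0,0,0,0,0]]'
```

```text
t: 3.0
tool_pos: [0.5568, -0.2441, 0.0386]
tool_rot: [3.14, 0.006, 0.004]
contact_force: [-0.2, -0.4, 1.2]
opening: 0.0639
```

```bash
cat > see.py <<'E'
import sys
from h import *
from station import get_image
c,x,y,w,h,k,n=sys.argv[1],*map(int,sys.argv[2:7]),sys.argv[7]
im=get_image(c)[:,:,::-1][y:y+h,x:x+w]
cv2.imwrite(f"pics/{n}.png",cv2.resize(im,None,fx=k,fy=k,interpolation=cv2.INTER_CUBIC))
E
python3 see.py side 250 250 140 140 4 g1
```

```text
(no output)
```

View pics/g1.png

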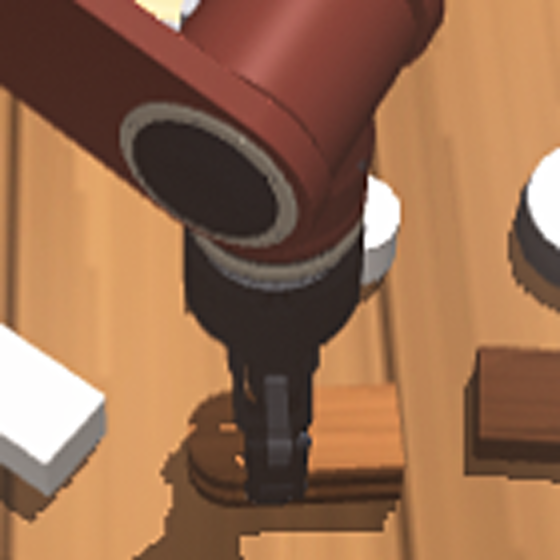

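The fingers straddle the brown blank behind its middle. I'll correct, descend and grip.

```bash
python3 -m creep '[[0.75,-0.0044,-0.0029,0.012,0,0,0],[0.75,0,0,0.012,0,0,0],[0.75,0,0,0,0,0,0],[0.75,0,0,0,0,0,0],[0.75,0,0,0,0,0,0]]'
```

```text
t: 3.55
tool_pos: [0.5512, -0.2404, 0.0124]
tool_rot: [3.142, 0.005, 0.0]
contact_force: [-0.3, 0.3, 0.3]
opening: 0.0642
```

```bash
python3 -m creep '[[0.75,0.001,0.0008,0.005,0,0,0],[0.75,0,0,0,0,0,0],[0.4,0,0,0,0,0,0],[0.4,0,0,0,0,0,0],[0.4,0,0,0,0,0,0],[0.4,0,0,0,0,0,0],[0.4,0,0,0,0,0,0],[0.4,0,0,0,0,0,0]]' 30
```

```text
t: 4.35
tool_pos: [0.5522, -0.2412, 0.0075]
tool_rot: [3.141, 0.005, 0.001]
contact_force: [0.7, -0.4, 0.7]
opening: 0.0437
```

```bash
python3 -m creep '[[0.4,0,0,-0.015,0,0,0],[0.4,0,0,-0.03,0,0,0],[0.4,0,0,-0.03,0,0,0],[0.4,0,0,-0.02,0,0,0],[0.4,-0.005,-0.0164,0,0,0,0],[0.4,-0.01,-0.032,0,0,0,0],[0.4,-0.0113,-0.037,0,0,0,0],[0.4,-0.0113,-0.037,0,0,0,0],[0.4,-0.0113,-0.037,0,0,0,0],[0.4,-0.0113,-0.037,0,0,0,0],[0.4,-0.0113,-0.037,0,0,0,0],[0.4,-0.0113,-0.037,0,0,0,0],[0.4,-0.0065,-0.024,0,0,0,0],[0.4,0,0,0,0,0,4.2],[0.4,0,0,0,0,0,4.2],[0.4,0,0,0,0,0,4.2],[0.4,0,0,0,0,0,0],[0.4,0,0,0,0,0,0],[0.4,0,0,0,0,0,0]]'
```

```text
t: 6.25
tool_pos: [0.461, 0.0533, 0.1017]
tool_rot: [-3.123, 0.338, 0.002]
contact_force: [-0.0, 0.9, -1.9]
opening: 0.0435
```

```bash
cat > st.py <<'E'
from h import *
from station import ctrl
from scipy.spatial.transform import Rotation as R
J=np.load("J.npy");o=ctrl.get_obs();M=R.from_rotvec(o["tool_rot"]).as_matrix();Rj=R.from_euler("z",J[2]).as_matrix()
p=Rj.T@(o["tool_pos"]-[J[0],J[1],0]);Q=Rj.T@M
print("t",round(o["t"],2),"tcp jig mm",(p*1e3).round(2),"yaw in jig",np.degrees(np.arctan2(Q[1,0],Q[0,0])).round(2),"zaxis",Q[:,2].round(4),"F jig",(Rj.T@o["contact_force"]).round(2),"open",round(o["opening"]*1e3,1))
E
python3 st.py
cat > see2.py <<'E'
# overlay expected blank in hand on both views
import sys
from h import *
from station import get_image,ctrl
from scipy.spatial.transform import Rotation as R
n=sys.argv[1];J=np.load("J.npy");o=ctrl.get_obs();M=R.from_rotvec(o["tool_rot"]).as_matrix()
bl=np.array([(.05,.022),(.05,-.022)]+[(-.028-.022*np.sin(t),-.022*np.cos(t)) for t in np.linspace(0,np.pi,15)])
out=np.zeros((460,800,3),np.uint8)
for i,(c,x,y) in enumerate([("top",205,180),("side",235,165)]):
    im=cv2.resize(get_image(c)[:,:,::-1][y:y+153,x:x+133],None,fx=3,fy=3,interpolation=cv2.INTER_CUBIC)
    if len(sys.argv)<3:
        for z in(.0075,-.0265):
            P=np.c_[bl[:,0]+.018,-bl[:,1],np.full(len(bl),z)]@M.T+o["tool_pos"]
            cv2.polylines(im,[np.int32((proj(c,P)-(x,y)+.5)*3)],True,(0,255,0),1)
    out[:459,i*400:i*400+399]=im
cv2.imwrite(f"pics/{n}.png",out)
E
python3 see2.py h1
```

```text
t 6.25 tcp jig mm [-91.08   0.18 101.67] yaw in jig 0.09 zaxis [-1.2e-03 -1.0e-04 -1.0e+00] F jig [-0.2   0.88 -1.86] open 43.5
```

View pics/h1.png

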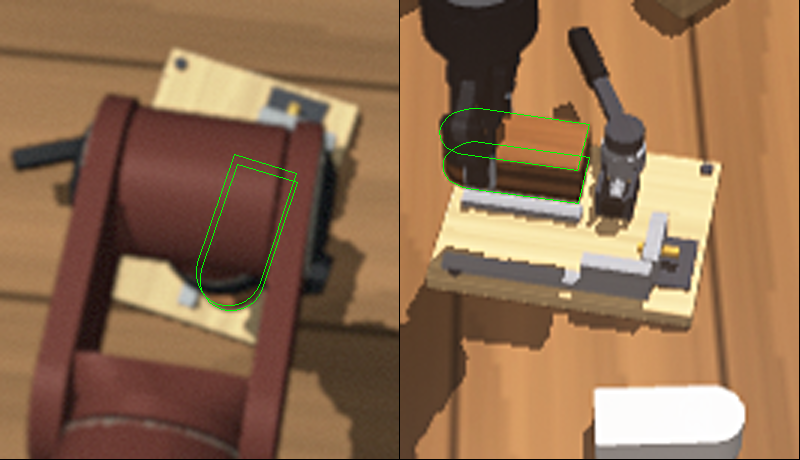

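Side view: the held blank matches the predicted outline. Lowering now, the last mm by feel.

```bash
python3 -m creep '[[0.4,0,0,0.015,0,0,0],[0.4,0,0,0.03,0,0,0],[0.4,0,0,0.02,0,0,0],[0.4,0,0,0.008,0,0,0],[0.4,0,0,0.002,0,0,0],[0.4,0,0,0,0,0,0],[0.4,0,0,0,0,0,0],[0.4,0,0,0,0,0,0]]'; python3 st.py; python3 see2.py h2
```

```text
t: 7.15
tool_pos: [0.4627, 0.053, 0.0285]
tool_rot: [-3.123, 0.339, -0.004]
contact_force: [0.6, -0.4, -2.8]
opening: 0.0431
t 7.15 tcp jig mm [-89.33   0.24  28.51] yaw in jig 0.02 zaxis [ 2.3e-03  3.0e-04 -1.0e+00] F jig [ 0.7  -0.22 -2.75] open 43.1
```

View pics/h2.png

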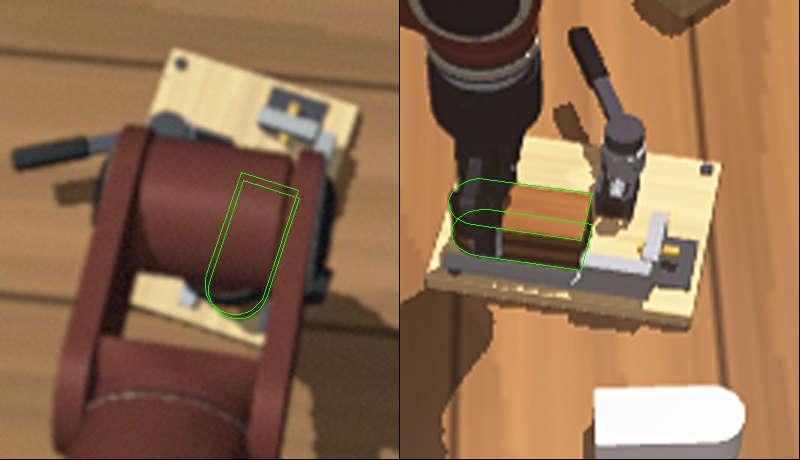

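The blank hovers just between the guides, with its flat end short of the fence. Lowering further.

```bash
python3 -m creep '[[0.4,0,0,0.002,0,0,0],[0.4,0,0,0.002,0,0,0],[0.4,0,0,0.001,0,0,0],[0.4,0,0,0,0,0,0],[0.4,0,0,0,0,0,0],[0.4,0,0,0,0,0,0]]'; python3 st.py
```

```text
t: 7.85
tool_pos: [0.4618, 0.053, 0.0223]
tool_rot: [-3.123, 0.339, -0.0]
contact_force: [0.5, -0.5, -1.5]
opening: 0.0432
t 7.85 tcp jig mm [-90.3    0.1   22.33] yaw in jig 0.02 zaxis [ 0.  0. -1.] F jig [ 0.62 -0.41 -1.5 ] open 43.2
```

```bash
python3 -m creep '[[0.4,0,0,0.0005,0,0,0],[0.4,0,0,0.0005,0,0,0],[0.4,0,0,0,0,0,0],[0.4,0,0,0,0,0,0]]'; python3 st.py;
```

```text
t: 8.25
tool_pos: [0.4618, 0.053, 0.0215]
tool_rot: [-3.123, 0.339, -0.0]
contact_force: [-0.5, -0.5, -0.1]
opening: 0.0437
t 8.25 tcp jig mm [-90.22   0.12  21.48] yaw in jig 0.02 zaxis [ 2.e-04  0.e+00 -1.e+00] F jig [-0.35 -0.58 -0.08] open 43.7
```

Bed felt: z force went from −1.5 to −0.1. I'll ease up 1.5 mm and slide.

```bash
python3 -m creep '[[0.4,0,0,-0.0015,0,0,0],[0.4,0,0,0,0,0,0],[0.4,0.001,0,0,0,0,0],[0.4,0.002,0,0,0,0,0],[0.4,0.003,0,0,0,0,0],[0.4,0.003,0,0,0,0,0],[0.4,0.003,0,0,0,0,0],[0.4,0.002,0,0,0,0,0],[0.4,0.001,0,0,0,0,0],[0.4,0,0,0,0,0,0],[0.4,0,0,0,0,0,0]]'; python3 st.py;
```

```text
t: 9.35
tool_pos: [0.4763, 0.0498, 0.0227]
tool_rot: [-3.123, 0.339, 0.0]
contact_force: [-0.8, -0.1, -3.0]
opening: 0.0433
t 9.35 tcp jig mm [-75.42   0.08  22.74] yaw in jig 0.02 zaxis [-2.e-04 -0.e+00 -1.e+00] F jig [-0.78 -0.3  -3.01] open 43.3
```

```bash
python3 -m creep '[[0.4,0.001,0,0,0,0,0],[0.4,0.002,0,0,0,0,0],[0.4,0.003,0,0,0,0,0],[0.4,0.003,0,0,0,0,0],[0.4,0.003,0,0,0,0,0],[0.4,0.003,0,0,0,0,0],[0.4,0.003,0,0,0,0,0],[0.4,0.002,0,0,0,0,0],[0.4,0.001,0,0,0,0,0],[0.4,0,0,0,0,0,0],[0.4,0,0,0,0,0,0]]'; python3 st.py; python3 see2.py h3
```

```text
t: 10.45
tool_pos: [0.4968, 0.0453, 0.0227]
tool_rot: [-3.123, 0.339, 0.0]
contact_force: [-0.3, 0.7, -1.9]
opening: 0.0434
t 10.45 tcp jig mm [-54.43   0.1   22.73] yaw in jig 0.02 zaxis [-2.e-04 -0.e+00 -1.e+00] F jig [-0.46  0.6  -1.87] open 43.4
```

View pics/h3.png

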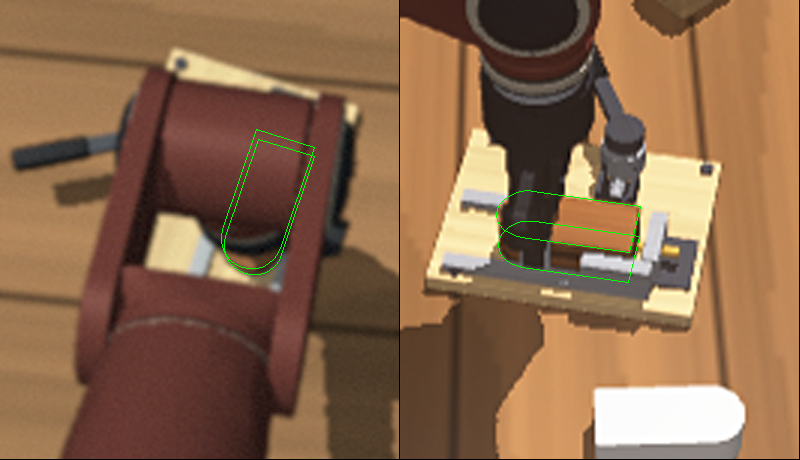

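The flat end is clear of the housing and fence, roughly 6–11 mm from the stop face. Now fine steps.

```bash
python3 -m creep '[[0.4,0.001,0,0,0,0,0],[0.4,0.001,0,0,0,0,0],[0.4,0.001,0,0,0,0,0],[0.4,0.001,0,0,0,0,0],[0.4,0,0,0,0,0,0],[0.4,0,0,0,0,0,0]]'; python3 st.py
```

```text
t: 11.15
tool_pos: [0.5008, 0.0444, 0.0227]
tool_rot: [-3.123, 0.339, 0.0]
contact_force: [-0.5, 0.1, -2.3]
opening: 0.0439
t 11.15 tcp jig mm [-50.35   0.12  22.75] yaw in jig 0.02 zaxis [-2.e-04  0.e+00 -1.e+00] F jig [-0.56  0.   -2.27] open 43.9
```

```bash
python3 -m creep '[[0.4,0.0005,0,0,0,0,0],[0.4,0.0005,0,0,0,0,0],[0.4,0.0005,0,0,0,0,0],[0.4,0,0,0,0,0,0]]'; python3 st.py
```

```text
t: 11.55
tool_pos: [0.5023, 0.0441, 0.0228]
tool_rot: [3.123, -0.34, -0.0]
contact_force: [0.0, 1.3, -2.4]
opening: 0.0435
t 11.55 tcp jig mm [-48.82   0.09  22.78] yaw in jig 0.02 zaxis [-1.e-04 -0.e+00 -1.e+00] F jig [-0.26  1.25 -2.43] open 43.5
```

```bash
python3 -m creep '[[0.4,0.0005,0,0,0,0,0],[0.4,0.0005,0,0,0,0,0],[0.4,0,0,0,0,0,0]]'; python3 st.py
```

```text
t: 11.85
tool_pos: [0.5033, 0.0439, 0.0228]
tool_rot: [-3.123, 0.34, -0.0]
contact_force: [-1.1, 0.1, -2.6]
opening: 0.0436
t 11.85 tcp jig mm [-47.77   0.09  22.82] yaw in jig 0.02 zaxis [ 0.  0. -1.] F jig [-1.13 -0.13 -2.62] open 43.6
```

```bash
python3 -m creep '[[0.4,0.0005,0,0,0,0,0],[0.4,0.0005,0,0,0,0,0],[0.4,0,0,0,0,0,0]]'; python3 st.py|cut -c1-140
```

```text
t: 12.15
tool_pos: [0.504, 0.0438, 0.0227]
tool_rot: [-3.123, 0.339, 0.001]
contact_force: [-1.3, 0.5, -1.9]
opening: 0.0436
t 12.15 tcp jig mm [-47.07   0.14  22.75] yaw in jig 0.02 zaxis [-7.e-04 -0.e+00 -1.e+00] F jig [-1.42  0.23 -1.95] open 43.6
```

```bash
python3 -m creep '[[0.4,0.0005,0,0,0,0,0],[0.4,0.0005,0,0,0,0,0],[0.4,0,0,0,0,0,0]]'; python3 st.py
```

```text
t: 12.45
tool_pos: [0.504, 0.0438, 0.0224]
tool_rot: [-3.123, 0.34, 0.005]
contact_force: [-5.5, 0.6, 1.7]
opening: 0.0437
t 12.45 tcp jig mm [-47.07   0.14  22.41] yaw in jig 0.01 zaxis [-3.2e-03 -1.0e-04 -1.0e+00] F jig [-5.53 -0.58  1.66] open 43.7
```

```bash
python3 -m creep '[[0.4,0.0005,0,0,0,0,0],[0.4,0,0,0,0,0,0]]'; python3 st.py
```

```text
t: 12.65
tool_pos: [0.504, 0.0438, 0.0223]
tool_rot: [-3.123, 0.34, 0.007]
contact_force: [-6.5, 1.5, 2.1]
opening: 0.0437
t 12.65 tcp jig mm [-47.05   0.16  22.32] yaw in jig 0.01 zaxis [-4.4e-03 -1.0e-04 -1.0e+00] F jig [-6.69  0.05  2.15] open 43.7
```

Contact: stiff and rising to 6.7 N with no further motion. I'll hold the push, lower onto the bed and look.

```bash
python3 -m creep '[[0.4,-0.0004,0,0.0004,0,0,0],[0.4,0,0,0.0004,0,0,0],[0.4,0,0,0,0,0,0],[0.4,0,0,0,0,0,0]]'; python3 st.py; python3 see2.py h4 raw
```

```text
t: 13.05
tool_pos: [0.504, 0.0438, 0.0216]
tool_rot: [-3.123, 0.34, 0.005]
contact_force: [-6.4, 1.0, 0.9]
opening: 0.0435
t 13.05 tcp jig mm [-47.07   0.14  21.56] yaw in jig 0.02 zaxis [-3.3e-03 -1.0e-04 -1.0e+00] F jig [-6.48 -0.36  0.85] open 43.5
```

View pics/h4.png

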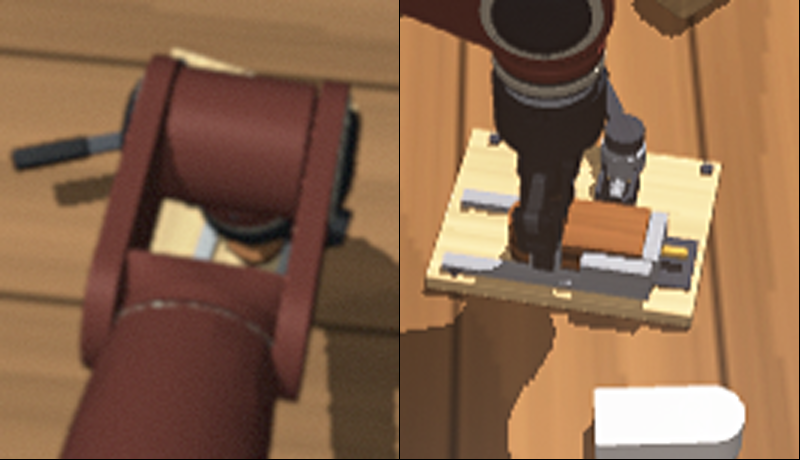

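Side view: the flat end sits tight on the stop and the pin tail pokes out behind. I'll ease the push slightly and release.

```bash
python3 -m creep '[[0.4,-0.0004,0,0.0003,0,0,0],[0.4,0,0,0,0,0,0],[0.4,0,0,0,0,0,0]]'; python3 st.py
```

```text
t: 13.45
tool_pos: [0.504, 0.0437, 0.0215]
tool_rot: [-3.123, 0.34, 0.004]
contact_force: [-4.7, 0.8, 1.0]
opening: 0.0436
t 13.45 tcp jig mm [-47.06   0.13  21.51] yaw in jig 0.01 zaxis [-2.4e-03 -1.0e-04 -1.0e+00] F jig [-4.77 -0.21  1.  ] open 43.6
```

```bash
python3 -m creep '[[0.55,0,0,0,0,0,0],[0.6,0,0,0,0,0,0],[0.65,0,0,0,0,0,0],[0.7,0,0,0,0,0,0],[0.7,0,0,0,0,0,0]]'; python3 st.py; python3 - <<'E'
from station import get_image
import cv2
cv2.imwrite("pics/rel.png",get_image("side")[:,:,::-1])
a=cv2.imread("pics/h4.png")[:459,400:799];b=cv2.imread("pics/rel.png")[165:318,235:368]
a=cv2.resize(a,(133,153),interpolation=cv2.INTER_AREA)
# shift of flat-end/pin-tail region
t=a[64:90,70:100]
for n,(x0,y0,x1,y1) in {"blank":(60,68,84,84),"pin":(84,78,100,90)}.items():
    r=cv2.matchTemplate(cv2.resize(b[y0-4:y1+4,x0-4:x1+4],None,fx=4,fy=4,interpolation=2),cv2.resize(a[y0:y1,x0:x1],None,fx=4,fy=4,interpolation=2),cv2.TM_CCOEFF_NORMED)
    _,m,_,l=cv2.minMaxLoc(r);print(n,round(m,3),"shift px",(l[0]/4-4,l[1]/4-4))
E
```

```text
t: 13.95
tool_pos: [0.5052, 0.0435, 0.0219]
tool_rot: [3.123, -0.339, 0.001]
contact_force: [-0.7, -0.1, -1.0]
opening: 0.0598
t 13.95 tcp jig mm [-45.82   0.12  21.9 ] yaw in jig 0.02 zaxis [ 6.e-04  1.e-04 -1.e+00] F jig [-0.69 -0.28 -0.97] open 59.8
blank 0.988 shift px (0.0, 0.0)
pin 0.996 shift px (0.0, 0.0)
```

Force is zero, and neither the blank nor the pin moved between pictures. I'll lift, shut the fingers and turn for the lever.

```bash
python3 -m creep '[[0.7,0,0,-0.01,0,0,0],[0.7,0,0,-0.03,0,0,0],[0.7,0,0,-0.04,0,0,0],[0.7,0,0,-0.04,0,0,0],[0,0,0,0,0,0,-8.4],[0,0,0,0,0,0,-8.4],[0,0,0,0,0,0,-8.4],[0,0,0,0,0,0,-8.4],[0,0,0,0,0,0,-8.4],[0,0,0,0,0,0,-8.4],[0,0,0,0,0,0,-8.4],[0,0,0,0,0,0,-8.4],[0,0,0,0,0,0,-8.4],[0,0,0,0,0,0,-8.4],[0,0,0,0,0,0,-8.4],[0,0,0,0,0,0,-8.4],[0,0,0,0,0,0,-8.4],[0,0,0,0,0,0,-8.4],[0,0,0,0,0,0,-8.4],[0,0,0,0,0,0,-8.4]]'
python3 -m creep '[[0,0,0,0,0,0,-8.4],[0,0,0,0,0,0,-8.4],[0,0,0,0,0,0,-8.4],[0,0,0,0,0,0,-8.4],[0,0,0,0,0,0,-8.4],[0,0,0,0,0,0,-8.4],[0,0,0,0,0,0,-8.4],[0,0,0,0,0,0,-8.4],[0,0,0,0,0,0,-7.4],[0,0,0,0,0,0,0]]'
cat > lev.py <<'E'
from h import *
from station import ctrl
from scipy.spatial.transform import Rotation as R
import sys
J=np.load("J.npy");o=ctrl.get_obs();M=R.from_rotvec(o["tool_rot"]).as_matrix()
pv=W(J,[-.009,.08,0])[0];d=o["tool_pos"]-pv
loc=M.T@d
yaw=np.degrees(np.arctan2(M[1,0],M[0,0]))
phi=yaw-180+90-np.degrees(J[2])   # lever direction (jig deg) for which tool -x is the cw tangent
print("t",round(o["t"],2),"z",o["tool_pos"][2].round(4),"yaw",yaw.round(2),"phi",(phi+180)%360-180,"q6",o["q"][5].round(2),"pos rel pivot in tool xy mm",(loc[:2]*1e3).round(2),"F tool",(M.T@o["contact_force"]).round(2))
E
python3 lev.py
```

```text
t: 16.0
tool_pos: [0.505, 0.0435, 0.1425]
tool_rot: [1.514, 2.752, 0.001]
contact_force: [-0.2, 0.7, -0.1]
opening: 0.0
t: 17.0
tool_pos: [0.5051, 0.0435, 0.1425]
tool_rot: [-0.453, 3.108, -0.0]
contact_force: [0.3, 0.2, -0.6]
opening: 0.0001
t 17.0 z 0.1425 yaw -163.42 phi 119.00386083049261 q6 -1.92 pos rel pivot in tool xy mm [ 70.93 -51.96] F tool [-0.33  0.16  0.58]
```

```bash
python3 -m creep '[[0,-0.005,0.017,0,0,0,0],[0,-0.01,0.035,0,0,0,0],[0,-0.01,0.035,0,0,0,0],[0,-0.01,0.035,0,0,0,0],[0,-0.005,0.015,0,0,0,0],[0,0,0,0.02,0,0,0],[0,0,0,0.03,0,0,0],[0,0,0,0.03,0,0,0],[0,0,0,0.0185,0,0,0],[0,0,0,0,0,0,0],[0,0,0,0,0,0,0],[0,0,0,0,0,0,0]]'
python3 lev.py
python3 - <<'E'
from h import *
from station import get_image
im=get_image("side")[:,:,::-1];im2=get_image("top")[:,:,::-1]
o=np.hstack([cv2.resize(im[150:290,235:365],None,fx=3,fy=3,interpolation=2),cv2.resize(im2[180:320,195:325],None,fx=3,fy=3,interpolation=2)])
cv2.imwrite("pics/l1.png",o)
E
```

```text
t: 18.2
tool_pos: [0.5055, 0.1863, 0.0451]
tool_rot: [-0.452, 3.106, 0.0]
contact_force: [0.7, -0.5, 0.6]
opening: 0.0001
t 18.2 z 0.0451 yaw -163.45 phi 118.9722607763581 q6 -1.64 pos rel pivot in tool xy mm [29.76 84.8 ] F tool [-0.51 -0.68 -0.62]
```

View pics/l1.png

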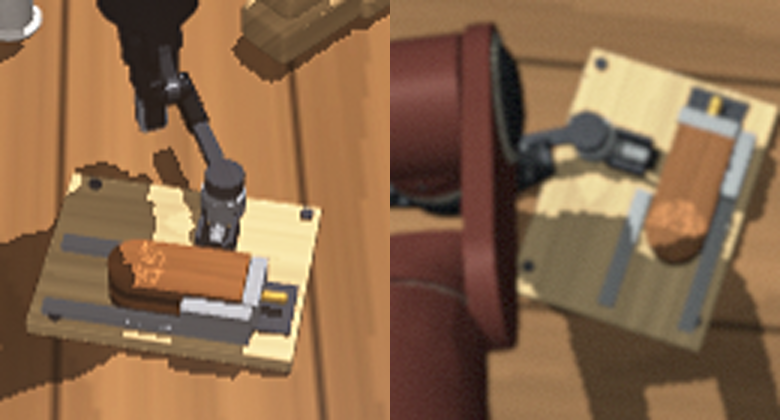

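The blank is home and free; the shut fingers stand beside the handle on its open side. Now swing.

```bash
python3 -m creep '[[0,-0.003,0,0.001,0,0,0],[0,-0.004,0,0,0,0,0],[0,-0.003,0,0,0,0,0],[0,-0.006,0.001,0,0,0,4],[0,-0.006,0.001,0,0,0,4],[0,-0.006,0.001,0,0,0,4],[0,0,0,0,0,0,0]]'; python3 lev.py
```

```text
t: 19.0
tool_pos: [0.5307, 0.1963, 0.0421]
tool_rot: [0.126, -3.138, -0.001]
contact_force: [-0.6, 0.8, 0.2]
opening: -0.0
t 19.0 z 0.0421 yaw -175.39 phi 107.03717540783703 q6 -1.43 pos rel pivot in tool xy mm [20.95 84.75] F tool [ 0.52  0.84 -0.22]
```

```bash
python3 -m creep '[[0,-0.0085,0.0013,0,0,0,5],[0,-0.0085,0.0013,0,0,0,5],[0,-0.0075,0.0013,0,0,0,5],[0,-0.0075,0.0013,0,0,0,5],[0,0,0,0,0,0,0]]'; python3 lev.py
```

```text
t: 19.5
tool_pos: [0.5615, 0.2006, 0.0417]
tool_rot: [-0.42, -3.109, -0.002]
contact_force: [-5.4, 4.1, 3.6]
opening: 0.0002
t 19.5 z 0.0417 yaw 164.61 phi 87.0354609938816 q6 -1.09 pos rel pivot in tool xy mm [20.3 84.8] F tool [ 6.32  2.49 -3.59]
```

```bash
python3 -m creep '[[0,-0.0075,0.0013,0,0,0,5],[0,-0.0075,0.0013,0,0,0,5],[0,-0.0075,0.0013,0,0,0,5],[0,-0.0075,0.0013,0,0,0,5],[0,0,0,0,0,0,0]]'; python3 lev.py
```

```text
t: 20.0
tool_pos: [0.5907, 0.1945, 0.0417]
tool_rot: [-0.954, -2.988, -0.003]
contact_force: [-6.4, 5.9, 2.4]
opening: 0.0002
t 20.0 z 0.0417 yaw 144.6 phi 67.02309051433619 q6 -0.76 pos rel pivot in tool xy mm [20.72 84.69] F tool [ 8.66  1.14 -2.37]
```

```bash
python3 -m creep '[[0,-0.0075,0.0013,0,0,0,5],[0,-0.0075,0.0013,0,0,0,5],[0,-0.0075,0.0013,0,0,0,5],[0,-0.0075,0.0013,0,0,0,5],[0,0,0,0,0,0,0]]'; python3 lev.py
```

```text
t: 20.5
tool_pos: [0.617, 0.177, 0.0417]
tool_rot: [-1.458, -2.78, -0.001]
contact_force: [-2.4, 3.5, -0.4]
opening: -0.0003
t 20.5 z 0.0417 yaw 124.64 phi 47.070926955423516 q6 -0.44 pos rel pivot in tool xy mm [18.92 84.31] F tool [4.23 0.03 0.44]
```

```bash
python3 -m creep '[[0,-0.0075,0.0013,0,0,0,5],[0,-0.0075,0.0013,0,0,0,5],[0,-0.0075,0.0013,0,0,0,5],[0,-0.0075,0.0013,0,0,0,5],[0,0,0,0,0,0,0],[0,0,0,0,0,0,0]]'; python3 lev.py
```

```text
t: 21.1
tool_pos: [0.6359, 0.1519, 0.0423]
tool_rot: [1.917, 2.488, 0.0]
contact_force: [-0.1, 0.2, -0.4]
opening: 0.0001
t 21.1 z 0.0423 yaw 104.76 phi 27.18570061828268 q6 -0.14 pos rel pivot in tool xy mm [17.26 84.75] F tool [ 0.2  -0.05  0.43]
```

The force has vanished, so the lever has snapped away from the fingers. Backing off and rising.

```bash
python3 -m creep '[[0,0.01,0,0,0,0,0],[0,0.01,0,0,0,0,0],[0,0,0,-0.02,0,0,0],[0,0,0,-0.04,0,0,0],[0,0,0,-0.045,0,0,0],[0,0,0,-0.045,0,0,0],[0,0.04,0,0,0,0,0],[0,0.045,0,0,0,0,0],[0,0.045,0,0,0,0,0],[0,0.045,0,0,0,0,0],[0,0.045,0,0,0,0,0],[0,0,0,0,0,0,0],[0,0,0,0,0,0,0]]'
python3 - <<'E'
from h import *
from station import get_image,models
im=get_image("side")[:,:,::-1];im2=get_image("top")[:,:,::-1]
o=np.zeros((600,790,3),np.uint8)
o[:420,:395]=cv2.resize(im[165:270,240:339],(395,420),interpolation=2);o[:420,395:]=cv2.resize(im2[190:300,230:330],(395,420),interpolation=2)
o[420:,:240]=cv2.resize(im,(240,180));o[420:,250:490]=cv2.resize(im2,(240,180))
cv2.imwrite("pics/fin.png",o);cv2.imwrite("pics/s1.png",im);cv2.imwrite("pics/t1.png",im2)
E
```

```text
t: 22.4
tool_pos: [0.5741, 0.386, 0.192]
tool_rot: [1.917, 2.489, -0.001]
contact_force: [-0.4, -0.1, 0.3]
opening: 0.0001
```

View pics/fin.png

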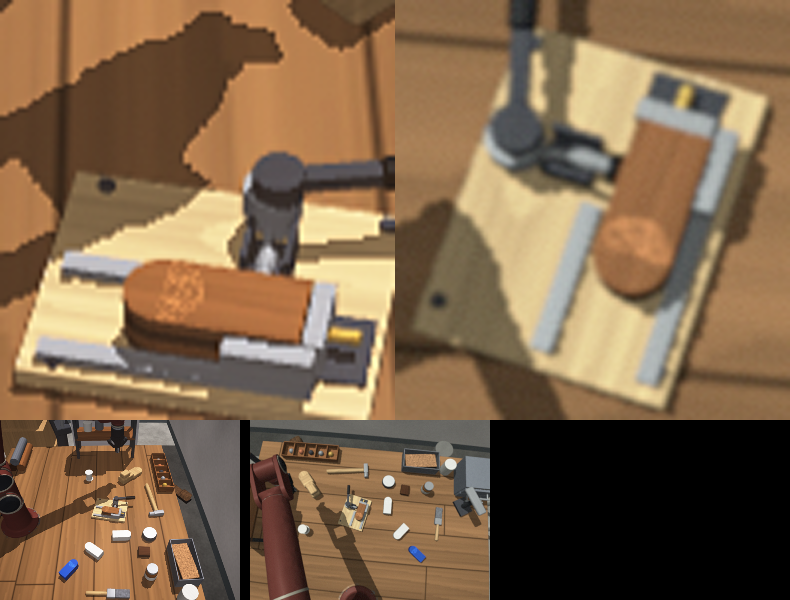

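The lever now points along about world +x (closed), the plunger is against the blank, and the blank is tight on the fence and stop. The neighbouring things stand where they were. Handing in.

```bash
python3 - <<'E'
from h import *
J=np.load("J.npy")
# lever angle in last top picture: handle arm point (526,20) vs hub in the crop (395px=100px)
u=((521-395)/3.95+230,20/3.82+190);w=ray("top",u,.062)[:2]-W(J,[-.009,.08,0])[0][:2]
print("lever dir jig deg",np.degrees(np.arctan2(w[1],w[0])-J[2]))
from station import finish_job;print(finish_job())
E
```

```text
lever dir jig deg 18.118910645055184
the job is handed in; nothing more can be done
None
```

The blank is in the channel, home against the stop and clamped, and the job is handed in at about 22.5 s with the arm clear of everything.

- **Blank:** I gripped the brown blank 18 mm behind its middle and felt for the bed. I then eased it up 1.5 mm and slid it until the stop was felt. The highest push I read was about 6.7 N, but forces were read only at the end of each move.
- **Home position:** I set it down under push and released it. Pictures before and after release showed no shift of the blank or the pin. I judged the pin's travel only from the pictures.
- **Stop face:** I felt it at about jig x = 21 mm, while the pictures gave 24 to 26 mm. I trusted the feel: the contact was rigid and the blank looked flush.
- **Lever:** I pushed the handle round with at most about 9 N read, until the force vanished past centre. In the last picture it points about 18° from the jig's x axis; fully closed is about 16°.
- **Last check:** The final pictures show the plunger on the blank and the blank against the fence and stop. The other things looked unmoved by eye; I did not measure them.

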